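# Slide one coaster out of a touching cluster home to its rail and serve the can

### The arm

A 6-joint arm with a two-finger parallel gripper is mounted at the origin on a cart in front of the work surface, level with it; the furniture and walls round the work are solid. World frame = base frame: x ahead of the robot, y to its left, z up, the work surface at z = 0. Lengths are in m, angles in degrees, forces in N, time in s.
With the tool pointing down it reaches from about 0.35 to 0.85 m from the base axis. Payload 8.1 kg.
Tool frame: the origin (TCP) lies where the fingers leave the gripper's body, on its centre line; the fingertips stand 84 mm ahead of it and the grasp point (between the pads) lies 65 mm ahead of it; z points along the fingers, y is the line along which they close (so a half turn about z gives the same grasp; the last joint's range is limited). The gripper opens to 93 mm and grips with 3 to 60 N. Pads are 15 mm wide; open, the fingers measure 128 mm over their backs; the gripper's body (75 mm by 188 mm) begins 65 mm behind the grasp point.
Start: joints at [-72.846, 7.471, 85.268, -0, 87.261, -4.893], TCP at [0.225, -0.556, 0.303] pointing down, gripper open.
Joint ranges: [-169.43, 169.43], [-51.17, 129.36], [1.28, 143.12], [-76.62, 256.62], [0, 156.53], [-152.29, 152.29]. Speed limits (degrees/s): [136.94, 136.94, 159.86, 180, 180, 180].

### API

Orientations are given as [roll, pitch, yaw] about the fixed x, y, z axes, in that order (R = Rz(yaw) Ry(pitch) Rx(roll)).
In Python, from bench import r gives the robot as it stands. The module is installed in compiled form; this text tells all that it offers.
- The arm moves only by the tool move_arm, never from a script. Its argument "steps" is a list of rows, each a list of 3 entries, a list of its own where there are three numbers: the turn, a rotation vector about the tool's x, y, z in degrees, then the shift along the tool's x, y, z in mm, then the closure, from 0 (fully open) to 1 (shut). A call has 1 to 12 rows; each row shifts and turns the commanded pose from where the row before left it, along the tool's axes as they then stand; what a row does not reach is not made up. A row lasts 1/12 s, in which the tool goes at most 41.7 mm and 7.16 degrees, less where a joint would pass 70% of its speed; a pose out of reach is approached as far as the arm can. A call with a gripper value outside its range is refused whole. The fingers move at their own pace and stop on an object; the grip force is fixed at half the most. Time passes only in rows, so rows that do not move let the fingers close. It gives the time, the measured TCP pose, the force, the opening and the grip force at its end, in the units of the state.
- r.observe(): the state, without advancing time (a new reading comes with each control period).
- r.camera(name): name is "side" or "top" or "wrist"; returns (picture, depth): 480x640x3 uint8, blue, green, red; 480x640 float32, m along the optical axis (not along the pixel's ray), 0 where there is no reading.
- r.camera_model(name): a dict with "intrinsics" (3x3 intrinsics, pixels), "position" and "orientation" of the camera in the world. Camera axes: x right, y up, looking along -z (the intrinsics and any distortion apply to the point x, -y, -z); pixel columns grow to the right and rows downward; lengths in m; the calibration is good to about 2 mm. The wrist camera is an equidistant fisheye: a pixel r from the principal point sees the ray r / f radians off the axis. A picture is of the moment at which its call begins: read the wrist's pose just before it. camera_model takes no time and is no camera call; for the wrist camera it gives the pose at the moment of the call.
- r.finish_job(): hands the job in; it is judged then, once.
The state is a dict: "clock": time; "joint_pos": joint angles; "joint_vel": joint speeds; "tau": joint torques, N m; "ee_pos": TCP position; "eef_rot": TCP orientation; "force": force on the tool from outside, world axes, zero at the start; "torque": the same for the moment, N m; "finger_gap": opening from 0.0 (shut) to 1.0 (fully open); "gripper_force": force on a finger pad.
Only numpy, scipy, OpenCV 4.12 (cv2) and the standard library are available. Lean on these libraries where they do the work, as an engineer would, in place of code of your own. Each camera call takes 0.05 s, during which the arm holds its last target. There are 200 camera calls.

### The job

On the wooden serving board four slate coasters lie flat in a touching cluster; slide the one nearest the curved brass rail out of the cluster by pressing lightly on it, keeping it flat on the board and leaving the other three where they lie, until it is fully home against the rail. Then stand the drink can upright in the middle of that coaster and let go, disturbing nothing else.

Things in the scene. Friction and masses are not known exactly. Their poses are not given: they have to be found in the camera images.
- serving_board: Dark walnut serving board, 240 (x) x 440 (y) x 18 mm thick, fixed to the worktop. Origin at the centre of its underside; its x axis runs across its width, y along its length. The coasters lie on its flat top, 18 mm above the origin; a low curved brass rail stands on it near its -y end; a 6 mm brass strip edges each end.
- seat (a point): Where the centre of a coaster's underside is when it lies fully home against the rail, on the board's top face, 18 mm above the worktop. The rail is a round brass bar 8 mm thick bent to a 150 degree arc of about 51.3 mm inner radius, its open side to the board's +y; it rises 7 mm above the board, its two end posts (11 mm across) 8.5 mm. A coaster pushed against it centres itself.
- coaster_a: The coaster to move: slate disc, 100 mm across, 8 mm thick, 0.1-0.2 kg, nearest the rail, touching coaster_b and _c behind it; too wide to grip. Origin at the centre of its underside; top face 8 mm above. Friction on the board about 0.35, less than under the fingertips: 5 to 10 N on its middle carries it along. It is hard: touch it slower than 10 mm/s, as the touch adds to the force; over 30 N is too much.
- coaster_b: Same round slate disc, 100 mm across, 8 mm thick, lying flat on the board, loose; part of the cluster, to be left where it lies. Origin at the centre of its underside.
- coaster_c: Same round slate disc, 100 mm across, 8 mm thick, lying flat on the board, loose; part of the cluster, to be left where it lies. Origin at the centre of its underside.
- coaster_d: Same round slate disc, 100 mm across, 8 mm thick, lying flat on the board, loose; part of the cluster, to be left where it lies. Origin at the centre of its underside.
- drink_can: Slim full metal drink can standing upright on the worktop beside the board, 53 mm across, 135 mm high, about 0.28 kg; may be gripped round its body from above. Origin at the centre of its underside, z up.
- jigger: Double-cone brass bar measure, 47 mm across, 101 mm high, standing on the worktop near the can; bystander. Origin at the centre of its underside.
- wing_corkscrew: Metal wing corkscrew standing on its bell, 44 x 72 x 146 mm, at the left of the board, fixed; bystander. Origin at the centre of its underside.
- tumbler: Clear glass tumbler with ice, 73 mm across, 100 mm high, at the left of the board; bystander. Origin at the centre of its underside.
- gold_bowl: Small golden glass bowl, 120 mm across, 72 mm high, at the far left, fixed; bystander. Origin at the centre of its underside.
- ice_tongs: Steel ice tongs lying flat, 168 x 28 x 8 mm, at the left, fixed; bystander. Origin at the middle of its underside.
There are look-alikes about, which are no part of the job. Leave any turquoise look-alike of the coaster_a alone.

How it is judged (in metres and radians):
On the way, in this order (a step that is already met when the one before it is completed fails the run):
1. the coaster nearest the rail has been slid clear of the cluster: its centre more than 115 mm from those of both neighbours it touched (horizontal distance between coaster_a and coaster_b above 0.115 m and horizontal distance between coaster_a and coaster_c above 0.115 m), for 0.1 s.
2. that coaster lies flat and fully home against the rail (horizontal distance between coaster_a and seat below 0.0035 m and z of coaster_a in the frame of seat below 0.002 m and angle between coaster_a's own z axis and vertical below 0.03 rad), for 0.2 s.
At the end, for the whole second after the job is handed in: Coaster flat and home against the rail (centre within 3.5 mm of the seat); can still and upright on it (0.05 rad), within 18 mm of its centre; the other coasters within 8 mm and the jigger and tumbler within 30 mm of their starts (all of step 2 and horizontal distance between drink_can and coaster_a below 0.018 m and z of drink_can in the frame of coaster_a between 0.005 and 0.011 m and angle between drink_can's own z axis and vertical below 0.05 rad and linear speed of each of drink_can, coaster_a below 0.02 m/s and distance of each of coaster_b, coaster_c, coaster_d from where it was at the start of the episode below 0.008 m and distance of each of jigger, tumbler from where it was at the start of the episode below 0.03 m); the robot touches nothing.
It fails at once if the fingers press on the moved coaster with more than 30 N (contact force between the fingers and coaster_a above 30 N).
It fails at once if the moved coaster is lifted more than 8 mm off the board or tipped by more than 0.15 rad (z of coaster_a in the frame of seat above 0.008 m or angle between coaster_a's own z axis and vertical above 0.15 rad).
It fails at once if one of the other three coasters is shifted by more than 8 mm (distance of any of coaster_b, coaster_c, coaster_d from where it was at the start of the episode above 0.008 m).
It fails at once if the jigger or the tumbler is shifted by more than 30 mm (distance of any of jigger, tumbler from where it was at the start of the episode above 0.03 m).
It also fails if it takes over 62 s, if anything falls off the work surface, if the arm or the gripper's body presses on something with over 40 N, if the wrist force passes 120 N, or if a joint passes its speed limit or range.

## Working session

There is one attempt and no reset: what is moved stays moved. The work goes in short steps, Python scripts to look and compute and a tool call to move; the robot and the scene stay as the last step left them, time stands still between calls to the robot, and variables do not carry over. Pictures are saved under pics/ and viewed, at most 10 in all, crops included, and the job is handed in when it is done.

Besides the shell and the picture viewer there is one more tool, called after "Request:" as a command line: name --argument value ..., lists and objects as JSON in quotes. move_arm: Moves the arm, as the interface text tells. Its arguments: {"type":"object","properties":{"steps":{"type":"array","items":{"type":"array"}}},"required":["steps"]}

```bash
mkdir -p pics
cat > h.py <<'E'
import numpy as np, cv2
from bench import r
from scipy.spatial.transform import Rotation as R
def snap(n):
    m=r.camera_model(n); p,d=r.camera(n); return p,d,m
def rot(m):
    o=np.array(m["orientation"],float)
    return o if o.shape==(3,3) else (R.from_euler('xyz',o,degrees=True).as_matrix() if o.size==3 else R.from_quat(o).as_matrix())
def cloud(d,m):
    K=np.array(m["intrinsics"]);v,u=np.indices(d.shape)
    x=(u-K[0,2])/K[0,0]*d;y=(v-K[1,2])/K[1,1]*d
    return np.stack([x,-y,-d],-1)@rot(m).T+np.array(m["position"])
E
python3 - <<'E'
from h import *
for n in("top","side"):
    p,d,m=snap(n);print(n,m);cv2.imwrite(f"pics/{n}0.png",p);np.savez(f"{n}0.npz",p=p,d=d,P=cloud(d,m))
print(r.observe())
E
```

```text
top {'intrinsics': array([[536.22113056,   0.        , 318.89714159],
       [  0.        , 536.22113056, 241.6276374 ],
       [  0.        ,   0.        ,   1.        ]]), 'position': array([0.19394178, 0.14574609, 1.73993823]), 'orientation': array([  9.7298235 ,  -1.22487817, -88.90706318])}
side {'intrinsics': array([[552.08515462,   0.        , 318.53562761],
       [  0.        , 552.08515462, 239.24976914],
       [  0.        ,   0.        ,   1.        ]]), 'position': array([0.41902706, 1.37661461, 0.61633202]), 'orientation': array([  64.73031832,    0.96515773, -178.09424662])}
{'clock': 0.1, 'joint_pos': array([-7.28463681e+01,  7.51046126e+00,  8.53251698e+01,  9.21482743e-04,
        8.72626417e+01, -4.89222536e+00]), 'joint_vel': array([-0.00380345, -0.08309687, -0.08480046, -0.03006814,  0.0947467 ,
        0.07665204]), 'tau': array([ 1.83021464e-03, -5.61345363e+01, -4.93096018e+01,  7.70720188e-02,
        2.91432766e-02, -3.29315139e-05]), 'ee_pos': array([ 0.22512576, -0.55573917,  0.30177516]), 'eef_rot': array([-1.79902164e+02, -9.29786896e-03,  2.20458045e+01]), 'force': array([ 0.71925578,  0.65730127, -1.0373606 ]), 'torque': array([ 0.02088837, -0.00879941,  0.01113211]), 'gripper_force': 0.0, 'finger_gap': 1.0044954284565997}
```

View pics/top0.png

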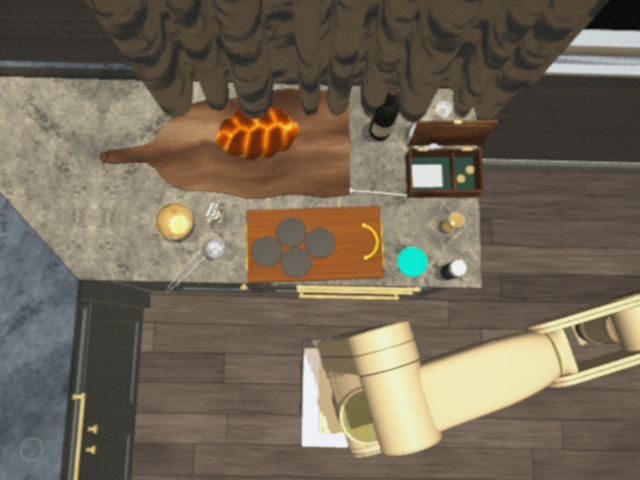

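View pics/side0.png

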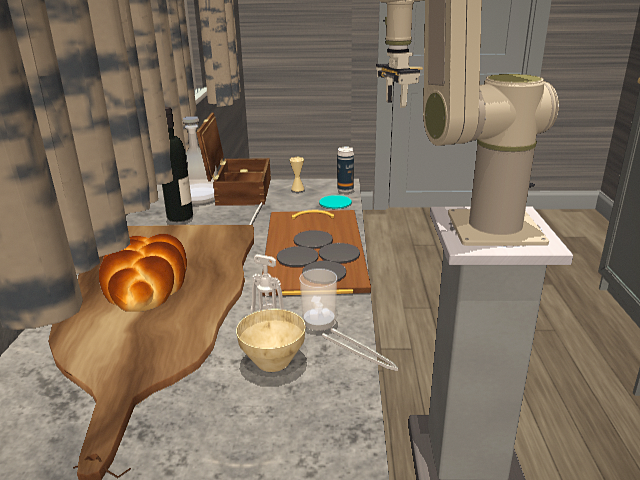

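The top picture shows the robot at the bottom right. The four slate coasters are at (320,243), (291,232), (296,262) and (266,251), and the rail is at (372,241). The can is at (457,268) and the jigger at (453,222). Things that could be taken for coaster_a are the three other slates and the turquoise disc at (412,262). The slate at (320,243) is nearest the rail, so I choose that one.

Run:
```python
from h import *
from scipy.optimize import least_squares
z=np.load("top0.npz");p,d,P=z["p"],z["d"],z["P"]
hsv=cv2.cvtColor(p,cv2.COLOR_BGR2HSV)
for u,v in((320,243),(291,232),(296,262),(266,251),(340,270),(412,262),(457,268),(453,222),(372,241),(440,275)): print((u,v),P[v,u].round(4),hsv[v,u],p[v,u])
m=((hsv[...,1]<60)&(hsv[...,2]<110)).astype(np.uint8); m[:, :247]=0;m[:,345:]=0;m[:208]=0;m[281:]=0
D=cv2.distanceTransform(m,cv2.DIST_L2,5)
for u,v in((320,243),(291,232),(296,262),(266,251)):
    # local circle fit: mask pixels within 18 px -> centroid
    vv,uu=np.nonzero(m);c=np.array([u,v],float)
    for _ in range(20):
        s=np.hypot(uu-c[0],vv-c[1])<15.5;c=np.array([uu[s].mean(),vv[s].mean()])
    s=np.hypot(uu-c[0],vv-c[1])<13
    print(c,P[vv[s],uu[s]].mean(0),s.sum(),P[vv[s],uu[s],2].std())
for n in("can",(445,255,470,282)),("jig",(440,205,470,240)):
    a,b,c2,d2=n[1];Q=P[b:d2,a:c2].reshape(-1,3);Q=Q[(Q[:,2]>.03)];print(n[0],Q.min(0),Q.max(0),Q[Q[:,2]>Q[:,2].max()-.012].mean(0))
# rail
y=(hsv[...,0]>18)&(hsv[...,0]<35)&(hsv[...,1]>120)&(hsv[...,2]>120)
y[:, :355]=0;y[:,381:]=0;y[:215]=0;y[265:]=0
Q=P[y];print(len(Q),Q.mean(0),Q[:,2].std())
f=least_squares(lambda q:np.hypot(Q[:,0]-q[0],Q[:,1]-q[1])-.0553,[Q[:,0].mean(),Q[:,1].mean()+.05],loss='soft_l1',f_scale=.003);print("rail",f.x,np.std(f.fun))
cv2.imwrite("pics/crop1.png",cv2.resize(p[195:290,235:475],None,fx=3.3,fy=3.3,interpolation=cv2.INTER_CUBIC))
```

```text
(320, 243) [0.4831 0.1112 0.0322] [ 18  35 110] [ 95 104 110]
(291, 232) [0.5185 0.206  0.0246] [ 22  43 107] [ 89 102 107]
(296, 262) [0.4204 0.1872 0.0251] [ 15  37 110] [ 94 102 110]
(266, 251) [0.4534 0.2845 0.0301] [ 19  39 104] [ 88  98 104]
(340, 270) [0.3971 0.0452 0.029 ] [ 14 201 165] [ 35  95 165]
(412, 262) [ 0.4314 -0.1917  0.0054] [ 87 244 234] [211 234  10]
(457, 268) [0.1939 0.1457 1.7399] [ 70   3 240] [238 240 237]
(453, 222) [ 0.5571 -0.3156  0.0573] [ 30  54 233] [184 233 233]
(372, 241) [ 0.4961 -0.059   0.0169] [ 13 186 158] [ 43  91 158]
(440, 275) [ 0.3899 -0.2815  0.0116] [23 39 84] [71 81 84]
[319.38693467 242.31490787] [0.48580855 0.11321552 0.03101576] 520 0.0751230489575495
[290.32268908 231.7697479 ] [0.51631506 0.2076371  0.0437454 ] 517 0.16766905976522947
[295.24878049 261.79512195] [0.42100175 0.18953287 0.03081906] 514 0.07558357412024821
[266.54173486 250.89198036] [0.453897   0.28269935 0.03391494] 511 0.10702977763759375
can [ 0.19394178 -0.3305215   0.03007588] [0.42341022 0.14574609 1.73993823] [0.19394178 0.14574609 1.73993823]
jig [ 0.19394178 -0.33525394  0.03007473] [0.58013996 0.14574609 1.73993823] [0.19394178 0.14574609 1.73993823]
191 [ 0.49404363 -0.05446956  0.04153199] 0.1748004288902471
rail [ 0.49318456 -0.01872402] 0.02991906364274699
```

View pics/crop1.png

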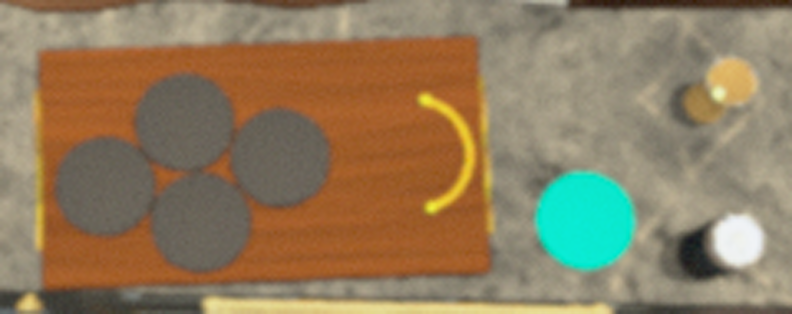

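The close crop confirms the choice: the slate at crop (280,157) is nearest the rail arc at (450,155), and the turquoise disc at (585,220) is separate. I'll move the wrist camera above the board, with the fingers closed, to measure more precisely.

Request:
move_arm --steps '[[[0,0,5.5],[0,0,0],1],[[0,0,5.5],[0,0,0],1],[[0,0,5.5],[0,0,0],1],[[0,0,5.5],[0,0,0],1],[[0,0,0],[14,-38,0],1],[[0,0,0],[14,-38,0],1],[[0,0,0],[14,-38,0],1],[[0,0,0],[14,-38,0],1],[[0,0,0],[14,-38,0],1],[[0,0,0],[14,-38,0],1],[[0,0,0],[14,-38,0],1],[[0,0,0],[14,-38,0],1]]'

```text
clock: 1.1
ee_pos: [0.337, -0.2501, 0.3024]
eef_rot: [-180.0, 0.0, 0.0]
force: [1.1, 0.1, 1.0]
finger_gap: 0.187
gripper_force: 0.0
```

Request:
move_arm --steps '[[[0,0,0],[14,-38,0],1],[[0,0,0],[14,-38,0],1],[[0,0,0],[14,-38,0],1],[[0,0,0],[14,-38,0],1],[[0,0,0],[14,-38,0],1],[[0,0,0],[14,-38,0],1],[[0,0,0],[14,-38,0],1],[[0,0,0],[14,-38,0],1],[[0,0,0],[0,0,0],1],[[0,0,0],[0,0,0],1],[[0,0,0],[0,0,0],1]]'

```text
clock: 2.02
ee_pos: [0.4484, 0.052, 0.3023]
eef_rot: [180.0, 0.1, 0.1]
force: [-0.4, -0.5, -0.4]
finger_gap: 0.005
gripper_force: 0.0
```

Run:
```python
from h import *
p,d,m=snap("wrist");print(m);cv2.imwrite("pics/w1.png",p);np.savez("w1.npz",p=p,d=d,K=m["intrinsics"],pos=m["position"],R=rot(m))
o=r.observe();print(o["ee_pos"],o["eef_rot"],o["force"],o["finger_gap"])
```

```text
{'intrinsics': array([[371.64829954,   0.        , 319.36484575],
       [  0.        , 371.64829954, 238.13358623],
       [  0.        ,   0.        ,   1.        ]]), 'position': array([0.51734858, 0.05153698, 0.38418498]), 'orientation': array([-1.46837826e+01, -8.27024161e-02, -8.98613812e+01])}
[0.44841948 0.05133171 0.30240524] [1.79972036e+02 4.77153497e-02 2.50590302e-02] [ 0.83892154 -0.32283824  0.05018232] 0.008620988952079339
```

View pics/w1.png

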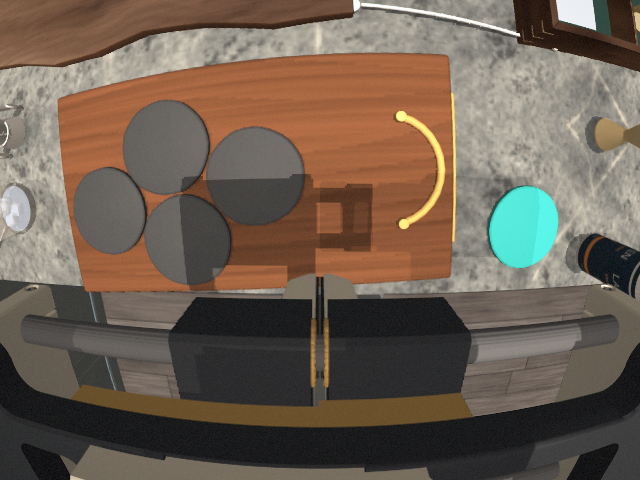

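The wrist view shows coaster_a at (255,175), its neighbours at (167,147) and (188,240), and d at (109,210). The rail arc runs from (402,117) to (404,224), and part of the can shows at (610,265). Next I'll fit circles on the world planes.

```bash
cat >> h.py <<'E'
def world(uv,m,z):
    K=np.array(m["intrinsics"]);q=(np.asarray(uv,float)-K[:2,2])/K[0,0];t=np.linalg.norm(q,axis=-1);s=np.sin(t)/np.maximum(t,1e-9)
    D=np.stack([q[...,0]*s,-q[...,1]*s,-np.cos(t)],-1)@rot(m).T;o=np.array(m["position"])
    return o+D*((z-o[2])/D[...,2])[...,None]
def circ(Q,rad,c0):
    from scipy.optimize import least_squares
    f=least_squares(lambda q:np.hypot(Q[:,0]-q[0],Q[:,1]-q[1])-rad,c0,loss='soft_l1',f_scale=.001);return f.x,np.median(abs(f.fun))
def pix(W,m):
    K=np.array(m["intrinsics"]);C=(W-np.array(m["position"]))@rot(m)
    x,y,z=C[...,0],-C[...,1],-C[...,2];h=np.hypot(x,y);t=np.arctan2(h,z);k=t*K[0,0]/np.maximum(h,1e-9)
    return np.stack([x*k+K[0,2],y*k+K[1,2]],-1)
def coasters(p,m,C):
    # radial edge search on the top-face plane: saturation drop board->slate
    S=cv2.GaussianBlur(cv2.cvtColor(p,cv2.COLOR_BGR2HSV)[...,1].astype(np.float32),(0,0),1)
    for n,c in C.items():
        c=np.array(c)
        for it in range(4):
            a=np.radians(np.arange(0,360,3));rr=np.arange(.040,.060,.0005)
            W=np.zeros((len(a),len(rr),3));W[...,0]=c[0]+np.cos(a)[:,None]*rr;W[...,1]=c[1]+np.sin(a)[:,None]*rr;W[...,2]=.026
            uv=pix(W,m).astype(np.float32);s=cv2.remap(S,uv[...,0],uv[...,1],cv2.INTER_LINEAR)
            g=np.gradient(s,axis=1);k=g.argmax(1);ok=(g.max(1)>8)
            Q=W[np.arange(len(a)),k][ok];c,e=circ(Q,.05,c)
        print(n,c.round(4),"edge err",round(e,4),ok.sum())
def rail(p,m,box):
    h=cv2.cvtColor(p,cv2.COLOR_BGR2HSV);y=(h[...,0]>18)&(h[...,0]<35)&(h[...,1]>90)&(h[...,2]>110)
    v,u=np.nonzero(y);Q=world(np.c_[u,v],m,.0235)
    Q=Q[(Q[:,0]>box[0])&(Q[:,0]<box[1])&(Q[:,1]>box[2])&(Q[:,1]<box[3])]
    return Q,circ(Q,.0553,[Q[:,0].mean(),Q[:,1].mean()+.03])
E
python3 - <<'E'
from h import *
z=np.load("w1.npz");p,d=z["p"],z["d"];m=dict(intrinsics=z["K"],position=z["pos"],orientation=z["R"])
print(world([[255,175],[167,147],[188,240],[109,210],[400,117],[404,225],[436,170]],m,.026).round(4))
coasters(p,m,dict(a=world([255,175],m,.026)[:2],b=world([167,147],m,.026)[:2],c=world([188,240],m,.026)[:2],d=world([109,210],m,.026)[:2]))
b=world([[400,117],[404,225],[436,170]],m,.0235)
Q,f=rail(p,m,(b[:,0].min()-.008,b[:,0].max()+.008,b[2,1]-.016,b[:2,1].max()+.01))
print("rail",f,len(Q),Q.min(0),Q.max(0))
print("board corners",world([[59,99],[448,55],[450,277],[85,291]],m,.018).round(4))
print("can edges",world([[568,262],[600,234]],m,.1))
K=z["K"]
E
```

```text
[[ 0.4868  0.1135  0.026 ]
 [ 0.5182  0.2047  0.026 ]
 [ 0.4212  0.1875  0.026 ]
 [ 0.4549  0.2813  0.026 ]
 [ 0.5444 -0.0267  0.026 ]
 [ 0.4373 -0.0342  0.026 ]
 [ 0.4937 -0.0649  0.026 ]]
a [0.4855 0.1147] edge err 0.0015 120
b [0.5183 0.2089] edge err 0.001 114
c [0.4204 0.1903] edge err 0.001 115
d [0.4538 0.2838] edge err 0.0008 110
rail (array([ 0.49155176, -0.01651762]), np.float64(0.0015914460143928097)) 927 [ 0.43361544 -0.08150324  0.0235    ] [ 0.55209481 -0.02316514  0.0235    ]
board corners [[ 0.5874  0.3527  0.018 ]
 [ 0.6136 -0.0792  0.018 ]
 [ 0.3775 -0.0929  0.018 ]
 [ 0.3529  0.3416  0.018 ]]
can edges [[ 0.41978001 -0.18680255  0.1       ]
 [ 0.44764536 -0.22494541  0.1       ]]
```

The measurements are consistent: a–b and a–c both come out at 99.8 mm, and the posts are about 107 mm apart. The seat is at about (0.4905, −0.0155). I'll go above coaster_a's centre and down to about 8 mm over it.

Request:
move_arm --steps '[[[0,0,0],[7,-12,15],1],[[0,0,0],[7,-12,15],1],[[0,0,0],[7,-12,15],1],[[0,0,0],[8,-13,15],1],[[0,0,0],[8,-13,15],1],[[0,0,0],[0,0,25],1],[[0,0,0],[0,0,25],1],[[0,0,0],[0,0,20],1],[[0,0,0],[0,0,15],1],[[0,0,0],[0,0,10],1],[[0,0,0],[0,0,7],1],[[0,0,0],[0,0,4],1]]'

```text
clock: 3.07
ee_pos: [0.4856, 0.113, 0.1212]
eef_rot: [180.0, 0.0, -0.1]
force: [-0.2, -1.0, -0.1]
finger_gap: 0.005
gripper_force: 0.0
```

Request:
move_arm --steps '[[[0,0,0],[0,0,2],1],[[0,0,0],[0,0,1],1],[[0,0,0],[0,0,0],1],[[0,0,0],[0,0,0],1]]'

```text
clock: 3.4
ee_pos: [0.4863, 0.1142, 0.1196]
eef_rot: [-180.0, -0.1, 0.1]
force: [0.3, -0.3, 0.1]
finger_gap: 0.001
gripper_force: 0.0
```

Run:
```python
from h import *
o=r.observe();print(o["clock"],o["ee_pos"],o["eef_rot"],o["force"])
```

```text
3.4 [0.48626296 0.11417331 0.11958211] [-1.79989874e+02 -8.15209168e-02  5.23707674e-02] [ 0.3476921  -0.25596696  0.0794143 ]
```

Contact is expected at a TCP z of about 0.110. I'll approach at 7 mm/s, then slower.

Request:
move_arm --steps '[[[0,0,0],[0,0,0.6],1],[[0,0,0],[0,0,0.6],1],[[0,0,0],[0,0,0.6],1],[[0,0,0],[0,0,0.6],1],[[0,0,0],[0,0,0.6],1],[[0,0,0],[0,0,0.6],1],[[0,0,0],[0,0,0.6],1],[[0,0,0],[0,0,0.6],1],[[0,0,0],[0,0,0.6],1],[[0,0,0],[0,0,0.6],1],[[0,0,0],[0,0,0.6],1]]'

```text
clock: 4.32
ee_pos: [0.4857, 0.1141, 0.1121]
eef_rot: [-180.0, -0.0, 0.0]
force: [0.4, -1.1, 0.2]
finger_gap: 0.003
gripper_force: 0.0
```

Request:
move_arm --steps '[[[0,0,0],[0,0,0.3],1],[[0,0,0],[0,0,0.3],1],[[0,0,0],[0,0,0.3],1],[[0,0,0],[0,0,0.3],1]]'

```text
clock: 4.65
ee_pos: [0.4857, 0.1141, 0.1109]
eef_rot: [-180.0, -0.0, 0.0]
force: [0.9, 0.1, -0.2]
finger_gap: 0.005
gripper_force: 0.0
```

Request:
move_arm --steps '[[[0,0,0],[0,0,0.25],1],[[0,0,0],[0,0,0.25],1],[[0,0,0],[0,0,0],1]]'

```text
clock: 4.9
ee_pos: [0.4857, 0.1141, 0.1104]
eef_rot: [-180.0, 0.0, 0.0]
force: [0.3, -0.1, -0.3]
finger_gap: 0.004
gripper_force: 0.0
```

Request:
move_arm --steps '[[[0,0,0],[0,0,0.25],1],[[0,0,0],[0,0,0.25],1],[[0,0,0],[0,0,0],1]]'

```text
clock: 5.15
ee_pos: [0.4858, 0.1141, 0.1104]
eef_rot: [180.0, -0.0, 0.1]
force: [-1.8, -1.0, 4.6]
finger_gap: 0.003
gripper_force: 2.6
```

Request:
move_arm --steps '[[[0,0,0],[0,0,0.15],1],[[0,0,0],[0,0,0.15],1],[[0,0,0],[0,0,0],1],[[0,0,0],[0,0,0],1]]'

```text
clock: 5.48
ee_pos: [0.486, 0.1141, 0.1104]
eef_rot: [-180.0, -0.0, 0.1]
force: [-2.9, 0.1, 6.9]
finger_gap: 0.003
gripper_force: 3.7
```

Request:
move_arm --steps '[[[0,0,0],[0,0.5,0],1],[[0,0,0],[0,1,0],1],[[0,0,0],[0,1.5,0],1],[[0,0,0],[0.1,2,0],1],[[0,0,0],[0.1,2,0],1],[[0,0,0],[0.1,2,0],1],[[0,0,0],[0.1,2,0],1],[[0,0,0],[0.1,2,0],1],[[0,0,0],[0,0,0],1]]'

```text
clock: 6.23
ee_pos: [0.4869, 0.101, 0.1104]
eef_rot: [-180.0, -0.1, 0.0]
force: [-0.2, 1.7, 6.3]
finger_gap: 0.005
gripper_force: 2.8
```

Run:
```python
from h import *
p,d,m=snap("wrist");cv2.imwrite("pics/w2.png",p)
o=r.observe();print(o["ee_pos"],o["force"])
coasters(p,m,dict(a=(o["ee_pos"][:2]),b=(.518,.209),c=(.4204,.1903)))
```

```text
[0.48693263 0.10103011 0.11039308] [-0.02956926  0.09483338  4.85463884]
a [0.4859 0.1024] edge err 0.0005 64
b [0.5185 0.2088] edge err 0.001 109
c [0.4215 0.1893] edge err 0.0005 30
```

View pics/w2.png

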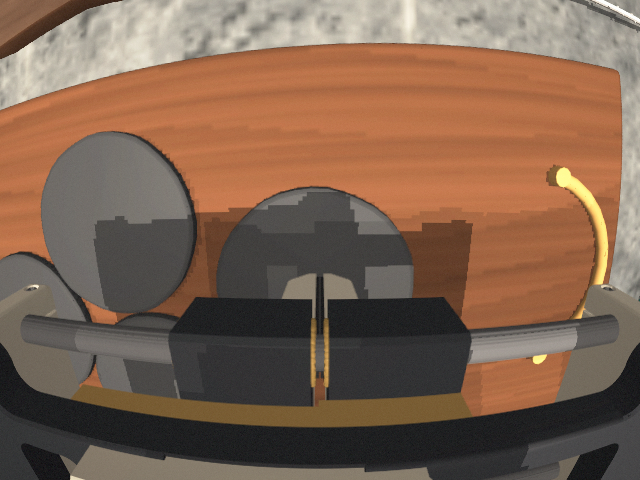

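The wrist view shows the coaster at (315,270) following the finger, with a gap now open to its neighbours at (118,220) and (140,345). I'll carry on.

Request:
move_arm --steps '[[[0,0,0],[0,1,0.1],1],[[0,0,0],[0.1,2,0.1],1],[[0,0,0],[0.1,3,0],1],[[0,0,0],[0.1,3,0],1],[[0,0,0],[0.1,3,0],1],[[0,0,0],[0.1,3,0],1],[[0,0,0],[0.1,3,0],1],[[0,0,0],[0.1,3,0],1],[[0,0,0],[0.1,3,0],1],[[0,0,0],[0.1,3,0],1],[[0,0,0],[0.1,3,0],1],[[0,0,0],[0.1,3,0],1]]'

```text
clock: 7.28
ee_pos: [0.4882, 0.0682, 0.1104]
eef_rot: [-180.0, -0.1, 0.0]
force: [-0.4, 1.8, 6.9]
finger_gap: 0.005
gripper_force: 3.3
```

Request:
move_arm --steps '[[[0,0,0],[0.1,3,0],1],[[0,0,0],[0.1,3,0],1],[[0,0,0],[0.1,3,0],1],[[0,0,0],[0.1,3,0],1],[[0,0,0],[0.1,3,0],1],[[0,0,0],[0.1,3,0],1],[[0,0,0],[0.1,3,0],1],[[0,0,0],[0.1,3,0],1],[[0,0,0],[0.1,3,0],1],[[0,0,0],[0.1,3,0],1],[[0,0,0],[0,2,0],1],[[0,0,0],[0,0,0],1]]'

```text
clock: 8.28
ee_pos: [0.4893, 0.0359, 0.1104]
eef_rot: [-180.0, -0.1, 0.0]
force: [1.0, 0.9, 6.3]
finger_gap: 0.004
gripper_force: 3.3
```

Run:
```python
from h import *
p,d,m=snap("wrist");cv2.imwrite("pics/w3.png",p)
o=r.observe();print(o["ee_pos"],o["force"])
coasters(p,m,dict(a=(o["ee_pos"][:2]),b=(.518,.209)))
```

```text
[0.48923993 0.03591348 0.11038227] [0.46637095 0.35842705 7.25601615]
a [0.4882 0.0372] edge err 0.0005 64
b [0.5186 0.2074] edge err 0.0005 62
```

View pics/w3.png

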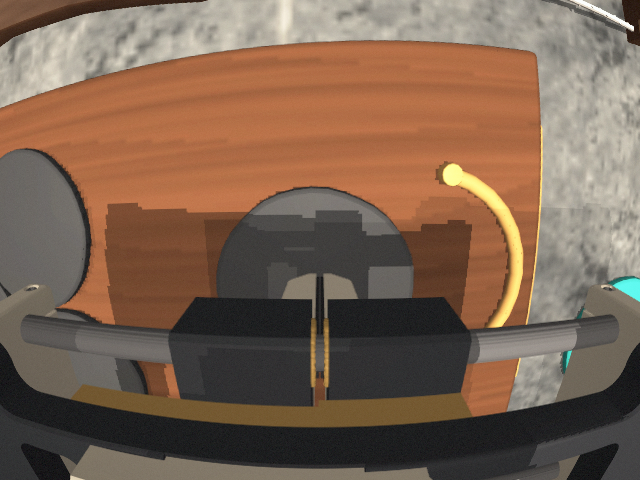

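The coaster, at (315,270), is clear of the cluster and heading for the rail opening. About 53 mm remain.

Request:
move_arm --steps '[[[0,0,0],[0.1,1,0],1],[[0,0,0],[0.1,2,0],1],[[0,0,0],[0.2,3,0],1],[[0,0,0],[0.2,4,0],1],[[0,0,0],[0.2,4,0],1],[[0,0,0],[0.2,4,0],1],[[0,0,0],[0.2,4,0],1],[[0,0,0],[0.2,4,0],1],[[0,0,0],[0.2,4,0],1],[[0,0,0],[0.2,4,0],1],[[0,0,0],[0.1,4,0],1],[[0,0,0],[0.1,2,0],1]]'

```text
clock: 9.33
ee_pos: [0.4912, -0.0041, 0.1104]
eef_rot: [-180.0, -0.1, 0.0]
force: [0.2, 2.8, 6.8]
finger_gap: 0.008
gripper_force: 3.5
```

Request:
move_arm --steps '[[[0,0,0],[0,1,0],1],[[0,0,0],[0,1,0],1],[[0,0,0],[0.1,1,0],1],[[0,0,0],[0,1,0],1],[[0,0,0],[0.1,1,0],1],[[0,0,0],[0,1,0],1],[[0,0,0],[0.1,1,0],1],[[0,0,0],[0,1,0],1],[[0,0,0],[0,1,0],1],[[0,0,0],[0.1,1,0],1],[[0,0,0],[0,1,0],1]]'

```text
clock: 10.25
ee_pos: [0.4916, -0.0148, 0.1104]
eef_rot: [-180.0, -0.1, 0.0]
force: [0.1, 2.7, 7.3]
finger_gap: 0.007
gripper_force: 3.5
```

Run:
```python
from h import *
p,d,m=snap("wrist");cv2.imwrite("pics/w4.png",p)
o=r.observe();print(o["ee_pos"],o["force"])
coasters(p,m,dict(a=(o["ee_pos"][:2])))
```

```text
[ 0.49163866 -0.01489541  0.11036152] [0.61575597 2.60906671 7.09285386]
a [ 0.4906 -0.0133] edge err 0.0005 65
```

Request:
move_arm --steps '[[[0,0,0],[0,0.7,0],1],[[0,0,0],[0,0.7,0],1],[[0,0,0],[0,0.7,0],1],[[0,0,0],[0,0.7,0],1]]'

```text
clock: 10.63
ee_pos: [0.4916, -0.0175, 0.1104]
eef_rot: [-180.0, -0.1, 0.0]
force: [0.5, 3.8, 7.5]
finger_gap: 0.011
gripper_force: 3.8
```

Request:
move_arm --steps '[[[0,0,0],[0,0.7,0],1],[[0,0,0],[0,0.7,0],1],[[0,0,0],[0,0.7,0],1],[[0,0,0],[0,0.7,0],1]]'

```text
clock: 10.97
ee_pos: [0.4917, -0.0202, 0.1104]
eef_rot: [-180.0, -0.1, 0.0]
force: [0.6, 3.9, 7.3]
finger_gap: 0.002
gripper_force: 3.5
```

Run:
```python
from h import *
p,d,m=snap("wrist")
o=r.observe();print(o["ee_pos"],o["force"])
coasters(p,m,dict(a=(.4906,-.015)))
```

```text
[ 0.49169391 -0.02029337  0.1103895 ] [0.32084076 3.82292681 6.90466878]
a [ 0.4905 -0.0162] edge err 0.0005 66
```

Request:
move_arm --steps '[[[0,0,0],[0,0.7,0],1],[[0,0,0],[0,0.7,0],1],[[0,0,0],[0,0.7,0],1],[[0,0,0],[0,0.7,0],1],[[0,0,0],[0,0,0],1]]'

```text
clock: 11.43
ee_pos: [0.4917, -0.0231, 0.1104]
eef_rot: [-180.0, -0.1, 0.0]
force: [-0.2, 3.4, 7.3]
finger_gap: 0.007
gripper_force: 3.4
```

Run:
```python
from h import *
p,d,m=snap("wrist")
o=r.observe();print(o["ee_pos"],o["force"])
coasters(p,m,dict(a=(.4906,-.015)))
```

```text
[ 0.49167637 -0.02308898  0.11037228] [0.04846433 3.34164327 6.34667168]
a [ 0.4906 -0.0161] edge err 0.0005 68
```

The coaster has stopped: the finger slips while the coaster holds at (0.4906, −0.0161). I'll lift straight up, then move towards the can, opening the gripper on the way.

Request:
move_arm --steps '[[[0,0,0],[0,0,-0.5],1],[[0,0,0],[0,0,-1],1],[[0,0,0],[0,0,-4],1],[[0,0,0],[0,0,-12],1],[[0,0,0],[0,0,-25],1],[[0,0,0],[0,0,-38],1],[[0,0,0],[0,0,-40],1],[[0,0,0],[0,0,-40],1],[[0,0,0],[0,0,-30],0],[[0,0,0],[-20,20,0],0],[[0,0,0],[-20,35,0],0],[[0,0,0],[-20,35,0],0]]'

```text
clock: 12.48
ee_pos: [0.4304, -0.1136, 0.3018]
eef_rot: [179.9, -0.1, 0.2]
force: [-0.1, -1.2, -0.6]
finger_gap: 0.245
gripper_force: 0.0
```

Request:
move_arm --steps '[[[0,0,0],[0,35,0],0],[[0,0,0],[0,25,0],0],[[0,0,0],[0,0,0],0],[[0,0,0],[0,0,0],0],[[0,0,0],[0,0,0],0]]'

```text
clock: 12.9
ee_pos: [0.4308, -0.173, 0.3003]
eef_rot: [-180.0, -0.0, 0.0]
force: [0.3, 0.8, 0.9]
finger_gap: 0.601
gripper_force: 0.0
```

Run:
```python
from h import *
p,d,m=snap("wrist");cv2.imwrite("pics/w5.png",p);np.savez("w5.npz",p=p,d=d,K=m["intrinsics"],pos=m["position"],R=rot(m))
o=r.observe();print(o["ee_pos"],o["eef_rot"],o["force"])
coasters(p,m,dict(a=(.4906,-.016)))
```

```text
[ 0.43094244 -0.17255253  0.30024644] [-1.79977406e+02 -1.84348973e-03  7.24120797e-02] [0.16360076 1.17663581 0.06929411]
a [ 0.4914 -0.0174] edge err 0.001 120
```

View pics/w5.png

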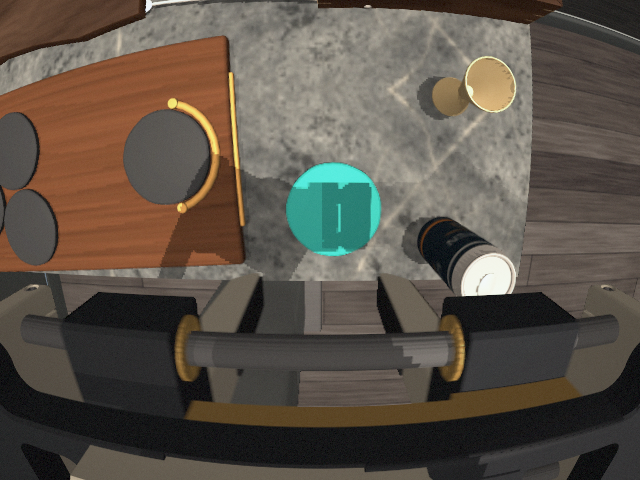

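The picture shows the coaster seated inside the rail at (168,155). The can's lid is at (485,279), with its body running to (430,235), and the jigger is at (470,90).

Run:
```python
from h import *
z=np.load("w5.npz");p,d=z["p"],z["d"];m=dict(intrinsics=z["K"],position=z["pos"],orientation=z["R"])
h=cv2.cvtColor(p,cv2.COLOR_BGR2HSV)
w=((h[...,1]<40)&(h[...,2]>170)).astype(np.uint8);n,l,s,c=cv2.connectedComponentsWithStats(w)
k=l[255,480] or l[279,485]; 
for i in range(1,n):
    if s[i,4]>300 and abs(c[i][0]-485)<40: print(i,s[i],c[i])
q=cv2.findContours(w*0+((np.isin(l,[i for i in range(1,n) if s[i,4]>300 and abs(c[i][0]-485)<40 and abs(c[i][1]-279)<40]))).astype(np.uint8),0,1)[0]
q=max(q,key=len)[:,0];Q=world(cv2.convexHull(q)[:,0],m,.133);Q=Q[cv2.convexHull(q)[:,0][:,1]<292];print(Q.round(4))
from scipy.optimize import least_squares
f=least_squares(lambda v:np.hypot(Q[:,0]-v[0],Q[:,1]-v[1])-v[2],[*Q[:,:2].mean(0),.025]);print(f.x,abs(f.fun).max())
# base edge: dark can foot
print("base far edge",world([[418,240],[430,218],[447,217]],m,0.01).round(4), "jigger base", world([448,97],m,.0).round(4))
```

```text
98 [ 461  253   56   43 1854] [488.40021575 275.81607335]
[[ 0.423  -0.3108  0.133 ]
 [ 0.4222 -0.3136  0.133 ]
 [ 0.4197 -0.3185  0.133 ]
 [ 0.4172 -0.3217  0.133 ]
 [ 0.4147 -0.324   0.133 ]
 [ 0.413  -0.3252  0.133 ]
 [ 0.408  -0.328   0.133 ]
 [ 0.4045 -0.3296  0.133 ]
 [ 0.3995 -0.3296  0.133 ]
 [ 0.396  -0.3293  0.133 ]
 [ 0.3909 -0.3284  0.133 ]
 [ 0.3987 -0.2814  0.133 ]
 [ 0.4036 -0.2815  0.133 ]
 [ 0.406  -0.2821  0.133 ]
 [ 0.4092 -0.2833  0.133 ]
 [ 0.4115 -0.2847  0.133 ]
 [ 0.4147 -0.2868  0.133 ]
 [ 0.4178 -0.2898  0.133 ]
 [ 0.4208 -0.2945  0.133 ]
 [ 0.4224 -0.2985  0.133 ]
 [ 0.4231 -0.3019  0.133 ]]
[ 0.39921624 -0.30547449  0.02425145] 0.0004635069918771696
base far edge [[ 0.4006 -0.2787  0.01  ]
 [ 0.4246 -0.2904  0.01  ]
 [ 0.4259 -0.3096  0.01  ]] jigger base [ 0.5537 -0.3093  0.    ]
```

The can is at (0.399, −0.3055), checked against its base edge. I'll move over it and descend with the fingers open.

Request:
move_arm --steps '[[[0,0,0],[-6,20,0],0],[[0,0,0],[-7,35,0],0],[[0,0,0],[-7,35,0],0],[[0,0,0],[-7,28,0],0],[[0,0,0],[-5,15,0],0],[[0,0,0],[0,0,0],0],[[0,0,0],[0,0,0],0],[[0,0,0],[0,0,0],0]]'

```text
clock: 13.62
ee_pos: [0.3996, -0.305, 0.2999]
eef_rot: [-180.0, -0.0, 0.1]
force: [-0.8, 0.7, 1.0]
finger_gap: 0.999
gripper_force: 0.0
```

Run:
```python
from h import *
p,d,m=snap("wrist");cv2.imwrite("pics/w6.png",p)
o=r.observe();print(o["ee_pos"],o["eef_rot"],o["finger_gap"])
```

```text
[ 0.39964481 -0.304891    0.29994025] [-1.79968811e+02 -3.52930396e-03  1.48532908e-01] 1.0001462739422151
```

View pics/w6.png

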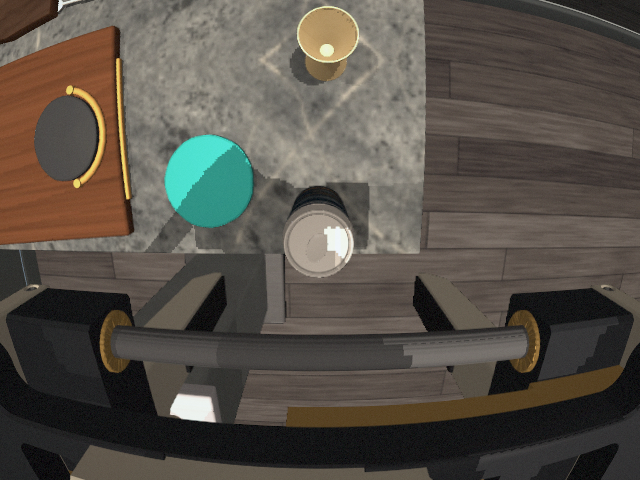

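The can lid at (319,243) is centred between the open fingers at (222) and (420). I'll descend 150 mm and grip.

Request:
move_arm --steps '[[[0,0,0],[0,0,20],0],[[0,0,0],[0,0,30],0],[[0,0,0],[0,0,30],0],[[0,0,0],[0,0,25],0],[[0,0,0],[0,0,20],0],[[0,0,0],[0,0,12],0],[[0,0,0],[0,0,8],0],[[0,0,0],[0,0,5],0],[[0,0,0],[0,0,0],0]]'

```text
clock: 14.42
ee_pos: [0.3993, -0.3059, 0.1498]
eef_rot: [-180.0, 0.0, 0.1]
force: [-0.5, 0.4, 0.1]
finger_gap: 1.002
gripper_force: 0.0
```

Request:
move_arm --steps '[[[0,0,0],[0,0,0],0.2],[[0,0,0],[0,0,0],0.3],[[0,0,0],[0,0,0],0.4],[[0,0,0],[0,0,0],0.5],[[0,0,0],[0,0,0],0.6],[[0,0,0],[0,0,0],1],[[0,0,0],[0,0,0],1],[[0,0,0],[0,0,0],1],[[0,0,0],[0,0,0],1],[[0,0,0],[0,0,0],1],[[0,0,0],[0,0,0],1],[[0,0,0],[0,0,0],1]]'

```text
clock: 15.42
ee_pos: [0.3992, -0.3062, 0.1501]
eef_rot: [-180.0, -0.0, 0.0]
force: [-0.0, 4.1, 5.2]
finger_gap: 0.55
gripper_force: 29.8
```

Gripped: an opening of about 51 mm suits the 53 mm can. I'll lift and carry it over the coaster.

Request:
move_arm --steps '[[[0,0,0],[0,0,-5],1],[[0,0,0],[0,0,-10],1],[[0,0,0],[0,0,-15],1],[[0,0,0],[0,0,-15],1],[[0,0,0],[0,0,-15],1],[[0,0,0],[0,0,-10],1],[[0,0,0],[3,-9,0],1],[[0,0,0],[6,-18,0],1],[[0,0,0],[8,-26,0],1],[[0,0,0],[8,-26,0],1],[[0,0,0],[8,-26,0],1],[[0,0,0],[8,-26,0],1]]'

```text
clock: 16.42
ee_pos: [0.4397, -0.1735, 0.219]
eef_rot: [-180.0, 0.1, 0.0]
force: [0.1, 0.3, -1.4]
finger_gap: 0.547
gripper_force: 29.8
```

Request:
move_arm --steps '[[[0,0,0],[8,-26,0],1],[[0,0,0],[8,-26,0],1],[[0,0,0],[8,-26,0],1],[[0,0,0],[8,-26,0],1],[[0,0,0],[8,-22,0],1],[[0,0,0],[6,-16,0],1],[[0,0,0],[4,-11,0],1],[[0,0,0],[1,-5,0],1],[[0,0,0],[0,0,0],1],[[0,0,0],[0,0,0],1],[[0,0,0],[0,0,0],1]]'

```text
clock: 17.33
ee_pos: [0.4905, -0.0181, 0.2197]
eef_rot: [180.0, 0.0, 0.0]
force: [-0.3, -0.2, -2.1]
finger_gap: 0.551
gripper_force: 29.8
```

Run:
```python
from h import *
p,d,m=snap("wrist");cv2.imwrite("pics/w7.png",p)
o=r.observe();print(o["ee_pos"],o["eef_rot"],o["finger_gap"],o["force"])
coasters(p,m,dict(a=(.491,-.0168)))
```

```text
[ 0.49057785 -0.01816763  0.21984176] [ 1.79984862e+02  1.12930748e-02 -1.71353877e-02] 0.5506496627289033 [ 0.53030279  0.59624528 -2.98691664]
a [ 0.4907 -0.0163] edge err 0.0005 91
```

View pics/w7.png

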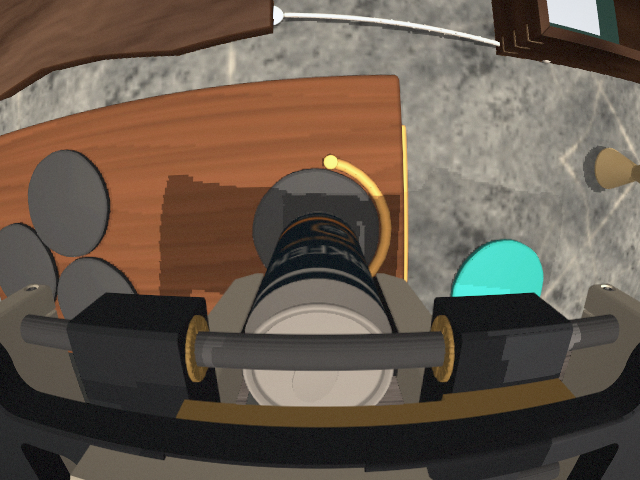

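The can hangs upright over the coaster, at (318,230). I'll lower it about 44 mm, slowly at the end.

Request:
move_arm --steps '[[[0,0,0],[0,-1.5,5],1],[[0,0,0],[0,0,10],1],[[0,0,0],[0,0,10],1],[[0,0,0],[0,0,8],1],[[0,0,0],[0,0,4],1],[[0,0,0],[0,0,2],1],[[0,0,0],[0,0,1],1],[[0,0,0],[0,0,0.5],1],[[0,0,0],[0,0,0.5],1],[[0,0,0],[0,0,0],1],[[0,0,0],[0,0,0],1]]'

```text
clock: 18.3
ee_pos: [0.491, -0.0158, 0.1793]
eef_rot: [180.0, -0.0, 0.1]
force: [0.0, -0.4, -2.7]
finger_gap: 0.547
gripper_force: 29.8
```

Request:
move_arm --steps '[[[0,0,0],[0,0,0.4],1],[[0,0,0],[0,0,0.4],1],[[0,0,0],[0,0,0.4],1],[[0,0,0],[0,0,0],1],[[0,0,0],[0,0,0],1]]'

```text
clock: 18.72
ee_pos: [0.4908, -0.0158, 0.1777]
eef_rot: [-180.0, 0.0, 0.1]
force: [-0.7, 0.5, -2.7]
finger_gap: 0.549
gripper_force: 29.8
```

Request:
move_arm --steps '[[[0,0,0],[0,0,0.4],1],[[0,0,0],[0,0,0.4],1],[[0,0,0],[0,0,0],1],[[0,0,0],[0,0,0],1]]'

```text
clock: 19.05
ee_pos: [0.4908, -0.0158, 0.1769]
eef_rot: [-180.0, 0.0, 0.1]
force: [0.4, -0.2, -2.9]
finger_gap: 0.55
gripper_force: 29.8
```

Request:
move_arm --steps '[[[0,0,0],[0,0,0.4],1],[[0,0,0],[0,0,0.3],1],[[0,0,0],[0,0,0],1],[[0,0,0],[0,0,0],1]]'

```text
clock: 19.38
ee_pos: [0.4908, -0.0158, 0.1763]
eef_rot: [180.0, -0.0, 0.0]
force: [-0.1, -1.1, -2.9]
finger_gap: 0.548
gripper_force: 29.8
```

Request:
move_arm --steps '[[[0,0,0],[0,0,0.3],1],[[0,0,0],[0,0,0],1],[[0,0,0],[0,0,0],1]]'

```text
clock: 19.63
ee_pos: [0.491, -0.0158, 0.1762]
eef_rot: [180.0, -0.0, 0.0]
force: [-0.7, -0.3, 0.0]
finger_gap: 0.551
gripper_force: 29.8
```

It is touching: the weight has come off the wrist. I'll open, lift clear and check.

Request:
move_arm --steps '[[[0,0,0],[0,0,0],0.4],[[0,0,0],[0,0,0],0.3],[[0,0,0],[0,0,0],0.2],[[0,0,0],[0,0,0],0.1],[[0,0,0],[0,0,0],0],[[0,0,0],[0,0,0],0],[[0,0,0],[0,0,0],0],[[0,0,0],[0,0,0],0],[[0,0,0],[0,0,0],0],[[0,0,0],[0,0,0],0],[[0,0,0],[0,0,-3],0],[[0,0,0],[0,0,-8],0]]'

```text
clock: 20.63
ee_pos: [0.49, -0.0157, 0.1862]
eef_rot: [-180.0, 0.1, 0.0]
force: [-0.3, -0.8, -0.3]
finger_gap: 0.999
gripper_force: 0.0
```

Request:
move_arm --steps '[[[0,0,0],[0,0,-15],0],[[0,0,0],[0,0,-25],0],[[0,0,0],[0,0,-30],0],[[0,0,0],[0,0,-30],0],[[0,0,0],[0,0,-30],0],[[0,0,0],[0,0,-20],0],[[0,0,0],[-20,0,0],0],[[0,0,0],[-30,0,0],0],[[0,0,0],[-20,0,0],0],[[0,0,0],[0,0,0],0],[[0,0,0],[0,0,0],0]]'

```text
clock: 21.55
ee_pos: [0.4206, -0.0159, 0.3381]
eef_rot: [180.0, -0.1, 0.0]
force: [-0.5, 0.5, -0.2]
finger_gap: 1.0
gripper_force: 0.0
```

Run:
```python
from h import *
p,d,m=snap("wrist");cv2.imwrite("pics/w8.png",p)
o=r.observe();print(o["ee_pos"],o["finger_gap"],o["force"])
coasters(p,m,dict(a=(.491,-.0165),b=(.5183,.2089),c=(.4204,.1903),d=(.4538,.2838)))
h=cv2.cvtColor(p,cv2.COLOR_BGR2HSV);w=((h[...,1]<45)&(h[...,2]>150)).astype(np.uint8);n,l,s,c=cv2.connectedComponentsWithStats(w)
for i in range(1,n):
    W=world(c[i],m,.159)
    if s[i,4]>500 and np.hypot(W[0]-.491,W[1]+.0165)<.03: print("lid",s[i],W)
```

```text
[ 0.42105709 -0.01590342  0.33784739] 1.0059904952466927 [-0.4591224  0.060458   0.1372688]
a [ 0.4915 -0.0163] edge err 0.0014 120
b [0.5181 0.2085] edge err 0.001 114
c [0.4201 0.19  ] edge err 0.001 113
d [0.4536 0.2837] edge err 0.0006 107
lid [ 283  107   71   69 3865] [ 0.49141092 -0.01600724  0.159     ]
```

View pics/w8.png

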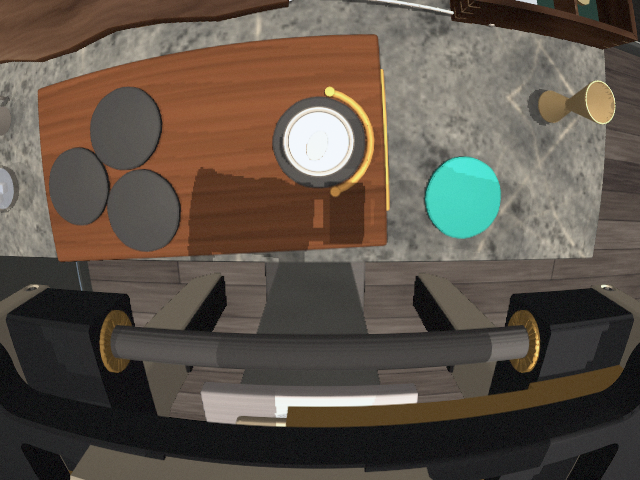

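The can, with its lid at (319,141), stands upright in the middle of the coaster, which is home against the rail. The other three coasters have not moved, and the gripper is clear of everything. I'll hand the job in.

```bash
python3 -c "
from bench import r
print(r.finish_job())"
```

```text
the job is handed in; nothing more can be done
None
```

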